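# Put the cutter away blade to the guard

## Robot

A 6-joint arm with a two-finger parallel gripper is mounted at the origin on a cart in front of the work surface, level with it; the furniture and walls round the work are solid. World frame = base frame: x ahead of the robot, y to its left, z up, the work surface at z = 0. Lengths are in m, angles in rad, forces in N, time in s.
With the tool pointing down it reaches from about 0.35 to 0.85 m from the base axis. Payload 8.1 kg.
Tool frame: the origin (TCP) lies midway between the tips of the shut fingers; the grasp point (between the pads) lies 19 mm behind it; z points along the fingers, y is the direction in which the jaws open and shut (so a half turn about z gives the same grasp; the last joint's range is limited). The gripper opens to 93 mm and grips with 3 to 60 N. Pads are 15 mm wide; open, the fingers measure 128 mm over their backs; the gripper's body (75 mm by 188 mm) begins 65 mm behind the grasp point.
Start: joints at [-1.297, 0.13, 1.488, -0, 1.523, -0.085], TCP at [0.211, -0.562, 0.219] pointing down, gripper open.
Joint ranges: [-2.96, 2.96], [-0.89, 2.26], [0.02, 2.5], [-1.34, 4.48], [0, 2.73], [-2.66, 2.66]. Speed limits (rad/s): [2.39, 2.39, 2.79, 3.14, 3.14, 3.14].

## Interface

Orientations are given as a rotation vector (axis times angle).
In Python, from plant import robot, optics, ticket gives the robot as it stands.
- The arm moves only by the tool send_rows, never from a script. Its argument "targets" is a list of rows, each a list of 3 entries, a list of its own where there are three numbers: the opening, from -1 (shut) to 1 (fully open), then the shift along the tool's x, y, z in mm, then the turn about the tool's z in rad. A call has 1 to 12 rows; each row shifts and turns the commanded pose from where the row before left it, along the tool's axes as they then stand; what a row does not reach is not made up. A row lasts 1/10 s, in which the tool goes at most 50 mm and 8.59 degrees, less where a joint would pass 70% of its speed; a pose out of reach is approached as far as the arm can. A call with a gripper value outside its range is refused whole. The fingers move at their own pace and stop on an object; "newtons" is the grip in N (left out, the last holds). Time passes only in rows, so rows that do not move let the fingers close. It gives the time, the measured TCP pose, the force and the opening at its end, in the units of the state.
- robot.read_state(): the state, without advancing time (a new reading comes with each control period).
- optics.read_camera(name): name is "scene" or "top" or "wrist"; returns a dict with "color" (384x512x3 uint8, red, green, blue), "K" (3x3 intrinsics, pixels), "k1" (the pictures are not rectified: a ray, as slopes to the right and down, at radius r is drawn at 1 + k1 r^2 times it, then the intrinsics apply), "position" and "orientation" of the camera in the world. Camera axes: x right, y up, looking along -z (the intrinsics and any distortion apply to the point x, -y, -z); pixel columns grow to the right and rows downward; lengths in m; the calibration is good to about 2 mm. A picture is of the moment at which its call begins. There is no depth.
- ticket.close_job(): hands the job in, once; it reports no verdict.
Trained networks look in the newest picture that a camera, given by its name, has taken for a name from the list of things; names that differ only in an ending like _2 or _b are one class to them, and where a whole thing is asked for, a point or a joint stands for the part that bears it (a point fixed in the world has none). Each returns a list of dicts, best first, with "confidence" (0 to 1); they miss things now and then, are a little off and sometimes report something else, mostly with a low value. They report only what shows in the picture. A call takes as long as a camera call. They do not tell look-alikes from the thing itself.
- optics.cut_out(camera, name): "region" (384x512 bool, what is visible of it) and "point" ([column, row] in pixels, amid what is visible of it).
The state is a dict: "t": time; "q": joint angles; "dq": joint speeds; "joint_torque": joint torques, N m; "tool_pos": TCP position; "orientation": TCP orientation; "force": force on the tool from outside, world axes, zero at the start; "wrist_torque": the same for the moment, N m; "opening": finger opening in m.
Only numpy, scipy, OpenCV 4.12 (cv2) and the standard library are available. Lean on these libraries where they do the work, as an engineer would, in place of code of your own. Each camera call takes 0.05 s, during which the arm holds its last target.

## Task

Put the snap-blade box cutter away in the empty compartment of the wooden tool tray: pick it up, turn it end for end and lay it flat on the compartment's floor, straight along it, with its blade at the tall guard board and its handle at the low lip, the same way round as the scissors beside it. Leave the scissors and the marker pen where they are.

Things in the scene. Friction and masses are not known exactly. Their poses are not given: they have to be found in the camera images.
- cutter_handle (a point): Middle of the box cutter's handle, half-way up (6.5 mm above the underside): grasp here. Handle 144 mm long (72 mm either way), 22 mm wide, 13 mm high (18 at the thumb slide), about 0.09 kg; with the blade the cutter is 173 mm long. It starts flat on the bench, blade roughly towards the robot. Axes: y from the blade to the butt of the handle, z up as it lies flat.
- cutter_tip (a point): Tip of the cutter's blade, 100 mm from the middle of the handle in the direction -y; same axes as the handle point. The thin blade sticks out 29 mm beyond the handle.
- empty_lane (a point): Centre of the floor of the tray's empty compartment, 5 mm above the bench; the tray is fixed. Axes: x along the compartment to the guard board, y across it to the scissors, z up. Inside 240 mm long, 100 mm wide. Side walls and the lip at the -x end rise 14 mm above the bench; the guard board at the +x end rises 50 mm above the bench and is 10 mm thick.
- scissors: Scissors, 199 mm long and 87 mm wide, 9 mm thick, lying in the other compartment of the tray with the blades at the guard board; to be left alone. Origin at the centre of the underside; y runs from the blades to the handles.
- marker_mid (a point): Middle of a marker pen, 135 mm long and 17 mm thick, lying on the bench beside the cutter, on one side or the other; to be left alone. Half-way up; y runs along the pen.
Things that resemble listed ones, but are neither listed nor needed, are in the scene too. What is shaped like the part that bears cutter_handle but green or red is not meant.

How it is judged:
By the outcome, as a careful person would: the job done as asked, in the order asked, and still so for the second after the job is handed in, with the robot touching nothing.
It also fails if it takes over 35 s, if anything falls off the work surface, if the arm or the gripper's body presses on something with over 40 N, if the wrist force passes 120 N, or if a joint passes its speed limit or range.

## Working session

There is one attempt and no reset: what is moved stays moved. The work goes in short steps, Python scripts to look and compute and a tool call to move; the robot and the scene stay as the last step left them, time stands still between calls to the robot, and variables do not carry over. Pictures are saved under pics/ and viewed, and the job is handed in when it is done.

Besides the shell and the picture viewer there is one more tool, called after ">>>" as name(argument=value, ...) on one line, values as JSON. send_rows: Moves the arm, as the interface text tells. Its arguments: {"type":"object","properties":{"targets":{"type":"array","items":{"type":"array"}},"newtons":{"type":"number"}},"required":["targets"]}

```bash
ls; mkdir -p pics; python3 - <<'E'
from plant import robot, optics, ticket
import cv2
s=robot.read_state();print({k:s[k] for k in('t','tool_pos','orientation','opening','force')})
for n in("scene","top"):
    c=optics.read_camera(n);cv2.imwrite(f'pics/{n}0.png',c['color'][:,:,::-1]);print(n,c['K'],c['k1'],c['position'],c['orientation'])
    for m in("cutter_handle","cutter_tip","empty_lane","scissors","marker_mid"):
        for d in optics.cut_out(n,m): print(m,round(d['confidence'],2),d['point'],d['region'].sum())
E
```

```text
pics
{'t': 0.0, 'tool_pos': array([ 0.21053439, -0.56123677,  0.21758143]), 'orientation': array([-3.08936840e+00, -5.60200621e-01,  2.92489058e-04]), 'opening': 0.09279152222861893, 'force': array([-0.27566711, -0.24944245, -0.23955352])}
scene [[356.51491584   0.         251.3962928 ]
 [  0.         356.51491584 189.80488385]
 [  0.           0.           1.        ]] 0.024125439050661973 [0.00397153 0.75218593 0.64959654] [ 0.35163133 -1.23343633 -2.30343707]
cutter_handle 0.76 [288.0, 169.2] 224
cutter_handle 0.65 [303.5, 192.4] 277
cutter_handle 0.49 [275.8, 147.4] 116
cutter_tip 0.65 [303.9, 197.7] 302
cutter_tip 0.57 [246.3, 187.1] 177
empty_lane 0.73 [173.7, 225.6] 5997
scissors 0.92 [176.1, 242.0] 241
marker_mid 0.46 [247.7, 188.8] 125
top [[485.65161611   0.         268.65616401]
 [  0.         485.65161611 185.30576729]
 [  0.           0.           1.        ]] -0.21330812884759 [ 0.24887012 -0.00772153  1.23166823] [ 0.14525645 -0.16585249 -1.58451819]
cutter_handle 0.88 [350.7, 186.8] 508
cutter_handle 0.7 [307.9, 237.2] 541
cutter_handle 0.6 [398.8, 148.4] 506
cutter_tip 0.83 [303.1, 238.7] 592
cutter_tip 0.63 [387.7, 146.8] 480
cutter_tip 0.6 [351.4, 189.6] 595
empty_lane 0.82 [177.2, 143.2] 8199
scissors 0.73 [179.2, 145.4] 7932
scissors 0.56 [155.3, 163.9] 687
marker_mid 0.49 [283.0, 167.1] 286
```

View pics/top0.png

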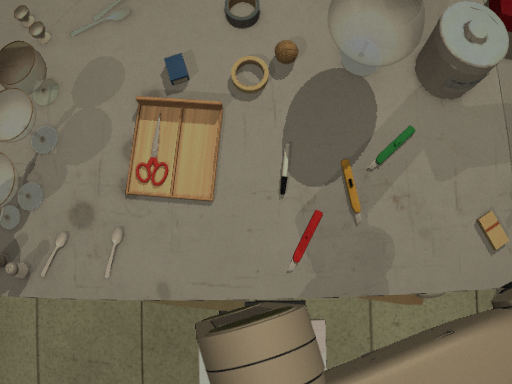

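View pics/scene0.png

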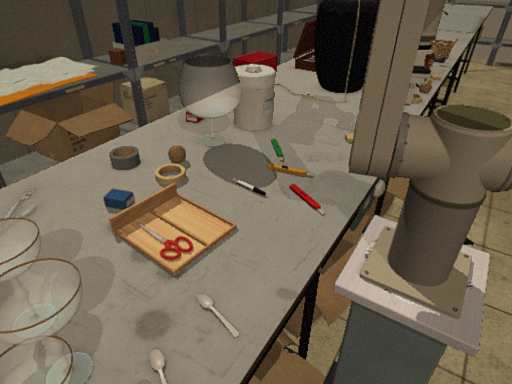

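```bash
python3 - <<'E'
import cv2
a=cv2.imread('pics/top0.png');cv2.imwrite('pics/top0crop.png',cv2.resize(a[110:270,270:430],None,fx=3.7,fy=3.7,interpolation=cv2.INTER_CUBIC))
cv2.imwrite('pics/top0tray.png',cv2.resize(a[70:220,100:260],None,fx=3.7,fy=3.7,interpolation=cv2.INTER_CUBIC))
E
```

```text
(no output)
```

View pics/top0crop.png

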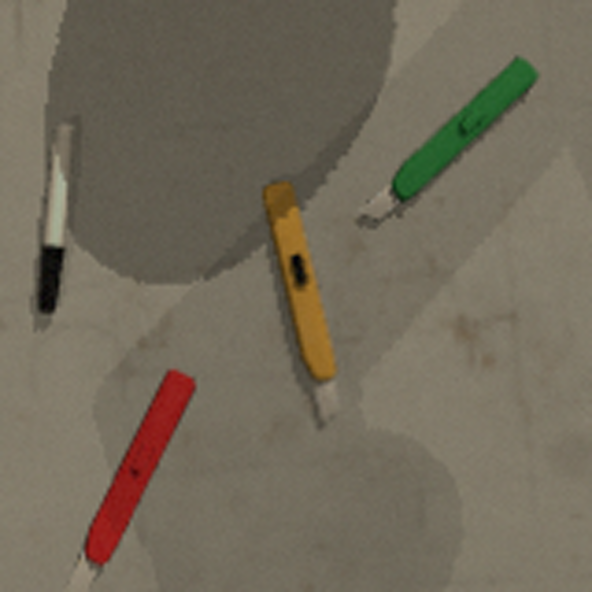

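View pics/top0tray.png

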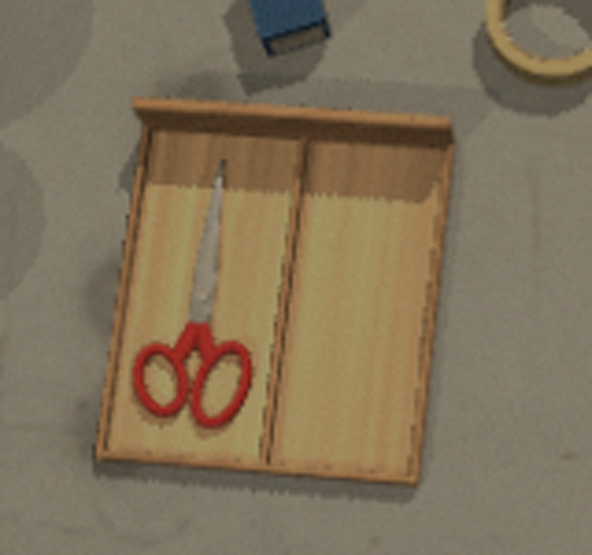

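The cutter candidates in the top view are yellow-orange at (351,187), red at (308,237) and green at (391,148). The description excludes green and red, so I choose the yellow one. The close crop shows its blade pointing down, towards the robot. The marker is at (285,167). In the tray, the empty compartment is the right-hand one, and the guard board is at the top.

```bash
cat > h.py <<'E'
import numpy as np, cv2
from scipy.spatial.transform import Rotation as R
def ray(c,px):
    px=np.atleast_2d(np.float64(px)); K=c['K']
    d=(px-[K[0,2],K[1,2]])/[K[0,0],K[1,1]]
    u=d.copy()
    for _ in range(30): u=d/(1+c['k1']*(u**2).sum(1,keepdims=True))
    v=np.c_[u[:,0],-u[:,1],-np.ones(len(u))]
    return R.from_rotvec(c['orientation']).apply(v)
def onz(c,px,z):
    v=ray(c,px);p=np.array(c['position']);return p+v*((z-p[2])/v[:,2])[:,None]
def proj(c,P):
    v=R.from_rotvec(c['orientation']).inv().apply(np.atleast_2d(P)-c['position'])
    u=np.c_[v[:,0]/-v[:,2],-v[:,1]/-v[:,2]]
    u=u*(1+c['k1']*(u**2).sum(1,keepdims=True))
    return u*[c['K'][0,0],c['K'][1,1]]+[c['K'][0,2],c['K'][1,2]]
def yellow(c,box=None):
    h=cv2.cvtColor(c['color'],cv2.COLOR_RGB2HSV)
    m=(h[...,1]>150)&(h[...,0]>12)&(h[...,0]<28)&(h[...,2]>60)
    if box: 
        k=np.zeros_like(m);k[box[1]:box[3],box[0]:box[2]]=1;m&=k
    return m
def axis(c,m,z):
    ys,xs=np.nonzero(m);P=onz(c,np.c_[xs,ys],z)[:,:2]
    (ctr,sz,a)=cv2.minAreaRect((P*1000).astype(np.float32))
    mu=P.mean(0);w,V=np.linalg.eigh(np.cov((P-mu).T));d=V[:,1]
    t=(P-mu)@d
    return np.array(ctr)/1000,sz,d,mu,t.min(),t.max(),len(P)
E
python3 - <<'E'
from plant import robot, optics
from h import *
np.set_printoptions(precision=4,suppress=True)
c=optics.read_camera("top")
for n,b in(("top",(325,145,375,235)),("scene",(255,155,325,185))):
    c=optics.read_camera(n); m=yellow(c,b); print(n,axis(c,m,0.008)); 
    if n=="top":
        print('tip',onz(c,[[357.5,223.5]],0.004))
        s=3.7; q=lambda x,y:[100+x/s,70+y/s]
        print('rim corners lip-right,lip-left(divider),lip-left', onz(c,[q(416,480),q(266,462),q(100,457)],0.014))
        print('guard top corners R,L front', onz(c,[q(452,125),q(452,118),q(135,100)],0.05))
        print('divider top end', onz(c,[q(306,140),q(446,150),q(147,132)],0.014))
        d=optics.cut_out("top","empty_lane")[0]; print(d['point'])
        print('marker ends',onz(c,[[270+66/3.7,110+125/3.7],[270+45/3.7,110+312/3.7]],0.008))
    if n=='scene':
        print('rim',onz(c,[[111,226],[174,271],[236,229],[205,248]],0.014), 'gtop',onz(c,[[172,186],[178,188]],.05))
        cv2.imwrite('pics/s_tray.png',cv2.resize(c['color'][175:280,100:245,::-1],None,fx=5,fy=5,interpolation=cv2.INTER_CUBIC))
E
```

```text
top (array([ 0.4894, -0.2381]), (143.1515655517578, 21.610950469970703), array([-0.9827, -0.1854]), array([ 0.49 , -0.238]), np.float64(-0.07097783102144913), np.float64(0.072174173093352), 413)
tip [[ 0.3904 -0.2522  0.004 ]]
rim corners lip-right,lip-left(divider),lip-left [[0.4577 0.1177 0.014 ]
 [0.472  0.2223 0.014 ]
 [0.4775 0.3408 0.014 ]]
guard top corners R,L front [[0.7025 0.0902 0.05  ]
 [0.7078 0.0902 0.05  ]
 [0.7286 0.3174 0.05  ]]
divider top end [[0.7076 0.199  0.014 ]
 [0.6973 0.0974 0.014 ]
 [0.7178 0.3169 0.014 ]]
[179.2, 144.6]
marker ends [[ 0.6037 -0.0789  0.008 ]
 [ 0.4695 -0.0604  0.008 ]]
scene (array([ 0.4868, -0.2374]), (143.02552795410156, 36.34737777709961), array([-0.9834, -0.1815]), array([ 0.486 , -0.2369]), np.float64(-0.07220892065584952), np.float64(0.07088338730036506), 198)
rim [[0.7391 0.3144 0.014 ]
 [0.4787 0.3441 0.014 ]
 [0.4431 0.1366 0.014 ]
 [0.4668 0.2421 0.014 ]] gtop [[0.6978 0.1115 0.05  ]
 [0.675  0.1097 0.05  ]]
```

View pics/s_tray.png

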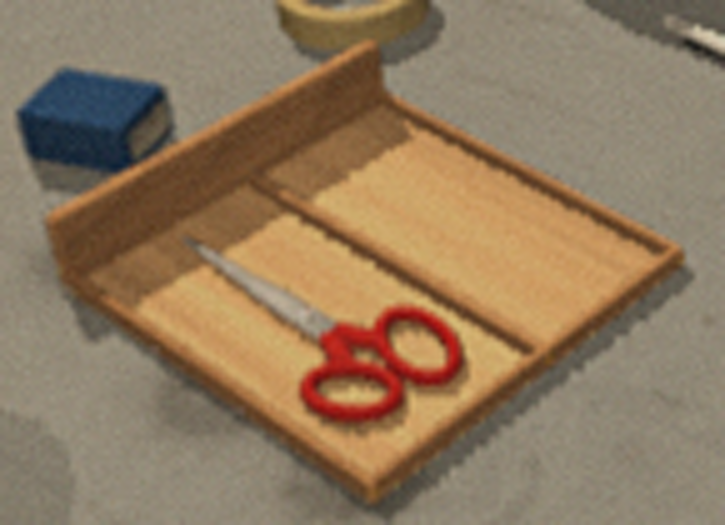

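```bash
cat >> h.py <<'E'
def delta(s,x,y,z,psi):
    Rt=R.from_rotvec(s['orientation']).as_matrix();xa=Rt[:,0];p0=np.arctan2(xa[1],xa[0])
    d=np.array([x,y,z])-s['tool_pos']
    c,n=np.cos(psi),np.sin(psi)
    print('now',s['t'],s['tool_pos'],'psi',p0,'zaxis',Rt[:,2],'open',s['opening'],'F',s['force'])
    print('turn',-((psi-p0+np.pi)%(2*np.pi)-np.pi),'shift before turn mm',1000*Rt.T@d,'after turn',1000*np.array([d[0]*c+d[1]*n,d[0]*n-d[1]*c,-d[2]]))
E
python3 - <<'E'
from plant import robot, optics
from h import *
np.set_printoptions(precision=4,suppress=True)
s=robot.read_state();delta(s,.489,-.238,.19,.1865)
c=optics.read_camera("scene");print('glass base',onz(c,[[212,140]],0))
c=optics.read_camera("top");print('glass base',onz(c,[[360,62]],0))
E
```

```text
now 0.8 [ 0.2107 -0.5618  0.2187] psi 0.3587877877897401 zaxis [ 0.     -0.0001 -1.    ] open 0.09327807560916533 F [0.8866 0.3806 0.4645]
turn 0.17228778778973997 shift before turn mm [ 374.2646 -205.4939   28.6573] after turn [ 333.4948 -266.6109   28.6843]
glass base [[ 0.8589 -0.2892  0.    ]]
glass base [[ 0.8423 -0.2891  0.    ]]
```

>>> send_rows(targets=[[0.1, [0, 0, 0], 0.086], [0.1, [0, 0, 0], 0.086], [0.1, [33, -27, 3], 0], [0.1, [33, -27, 3], 0], [0.1, [33, -27, 3], 0], [0.1, [33, -27, 3], 0], [0.1, [33, -27, 3], 0], [0.1, [33, -27, 3], 0], [0.1, [33, -27, 3], 0], [0.1, [33, -27, 3], 0], [0.1, [33, -27, 3], 0], [0.1, [33, -27, 3], 0]], newtons=25)

```text
t: 2.1
tool_pos: [0.4858, -0.2337, 0.1888]
orientation: [3.128, 0.293, 0.001]
force: [0.4, -1.1, 0.6]
opening: 0.0513
```

```bash
python3 - <<'E'
from plant import robot, optics
from h import *
np.set_printoptions(precision=4,suppress=True)
c=optics.read_camera("wrist");cv2.imwrite('pics/w1.png',c['color'][:,:,::-1])
m=yellow(c);print(c['position'],axis(c,m,0.008))
for d in optics.cut_out("wrist","cutter_handle"):print(d['confidence'],d['point'],axis(c,d['region'],.008))
s=robot.read_state();delta(s,.489,-.238,.05,.1865);print(s['q'])
E
```

```text
[ 0.5496 -0.2209  0.3547] (array([ 0.4201, -0.3322]), (309.79193115234375, 539.2734375), array([0.0628, 0.998 ]), array([ 0.3322, -0.3346]), np.float64(-0.2915785715975357), np.float64(0.2313088223655843), 10509)
0.83 [260.6, 170.6] (array([ 0.4753, -0.2401]), (169.19615173339844, 22.230432510375977), array([-0.9832, -0.1827]), array([ 0.4848, -0.2374]), np.float64(-0.07480298986185153), np.float64(0.09439391435303005), 2462)
0.74 [389.0, 96.2] (array([ 0.5893, -0.3539]), (25.734268188476562, 174.002197265625), array([-0.6545,  0.7561]), array([ 0.5942, -0.359 ]), np.float64(-0.07982267814941027), np.float64(0.094187469134176), 3221)
0.64 [174.4, 226.9] (array([ 0.3994, -0.1395]), (22.32051658630371, 59.57111358642578), array([-0.9297,  0.3683]), array([ 0.4032, -0.1419]), np.float64(-0.025526812091886873), np.float64(0.034865577459689566), 677)
now 2.2 [ 0.4872 -0.2311  0.1883] psi 0.19165728472004653 zaxis [ 0.0006  0.0017 -1.    ] open 0.05128921392931819 F [-1.0198 -0.8727 -1.1689]
turn 0.005157284720046729 shift before turn mm [  0.35     7.327  138.2527] after turn [  0.5161   7.1119 138.2634]
[-0.5393 -0.0178  1.6976  0.0018  1.4622  0.8397]
```

View pics/w1.png

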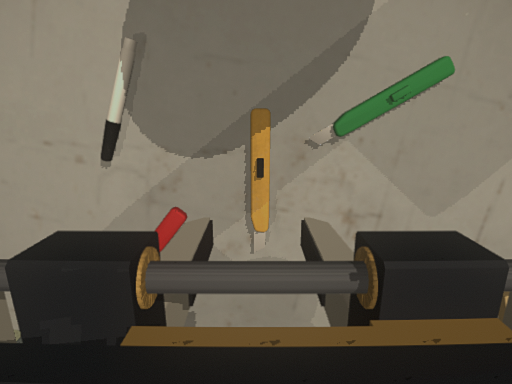

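Wrist view: the yellow handle runs from (260,109) to (261,231), with the blade below it and the thumb slide at (260,168). I'll refine the position from this view.

```bash
python3 - <<'E'
from plant import robot, optics
from h import *
np.set_printoptions(precision=4,suppress=True)
c=optics.read_camera("wrist")
m=yellow(c,(235,95,290,238));a=axis(c,m,0.009);print(a)
s=robot.read_state();delta(s,*a[0],.05,np.arctan2(abs(a[2][1]),abs(a[2][0])))
E
```

```text
(array([ 0.4868, -0.2369]), (142.93577575683594, 21.383413314819336), array([-0.983 , -0.1838]), array([ 0.4914, -0.2361]), np.float64(-0.06675230251125469), np.float64(0.07617232947853615), 2080)
now 2.25 [ 0.4859 -0.2331  0.1884] psi 0.1910314613817053 zaxis [-0.0002  0.0004 -1.    ] open 0.05102632507797454 F [-0.2339 -0.1266  0.067 ]
turn 0.0062057039885599075 shift before turn mm [  0.1761   3.9415 138.3939] after turn [  0.1803   3.8749 138.3957]
```

>>> send_rows(targets=[[0.1, [1, 4, 30], 0.005], [0.1, [0, 0, 40], 0], [0.1, [0, 0, 40], 0], [0.1, [0, 0, 30], 0], [0.1, [0, 0, 20], 0], [0.1, [0, 0, 10], 0], [0.1, [0, 0, 0], 0]])

```text
t: 2.95
tool_pos: [0.4851, -0.2392, 0.0174]
orientation: [-3.127, -0.283, 0.003]
force: [-0.0, 0.6, -0.6]
opening: 0.0508
```

```bash
python3 - <<'E'
from plant import robot, optics
from h import *
np.set_printoptions(precision=4,suppress=True)
c=optics.read_camera("wrist");cv2.imwrite('pics/w2.png',c['color'][:,:,::-1])
s=robot.read_state();delta(s,.488,-.2375,.005,.187)
E
```

```text
now 3.0 [ 0.4861 -0.2396  0.0188] psi 0.18101543059567585 zaxis [-0.0005  0.0001 -1.    ] open 0.05117227429687904 F [ 0.7654 -0.1024 -0.3165]
turn -0.005984569404324347 shift before turn mm [ 2.2007 -1.7104 13.8199] after turn [ 2.2046 -1.6996 13.8206]
```

View pics/w2.png

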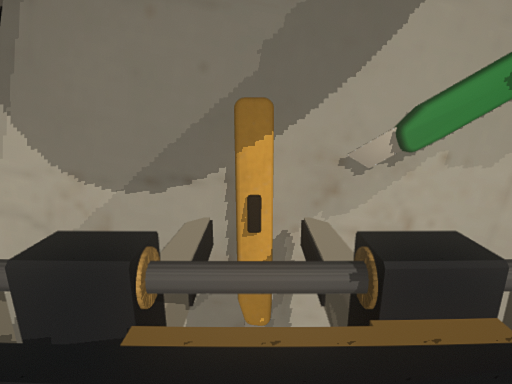

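The handle lies centred between the fingers. I'll go down the rest of the way and close.

>>> send_rows(targets=[[0.1, [2, -1, 7], -0.005], [0.1, [0, 0, 5], 0], [0.1, [0, 0, 1], 0], [-0.3, [0, 0, 0], 0], [-1, [0, 0, 0], 0], [-1, [0, 0, 0], 0], [-1, [0, 0, 0], 0], [-1, [0, 0, 0], 0], [-1, [0, 0, 0], 0]], newtons=30)

```text
t: 3.9
tool_pos: [0.4884, -0.2377, 0.0058]
orientation: [3.128, 0.293, 0.0]
force: [-0.1, -0.2, 0.5]
opening: 0.0218
```

Gripped at 21.8 mm, which matches the 22 mm handle width. Lifting and checking.

>>> send_rows(targets=[[-1, [0, 0, -10], 0], [-1, [0, 0, -25], 0], [-1, [0, 0, -35], 0], [-1, [0, 0, -40], 0], [-1, [0, 0, -35], 0], [-1, [0, 0, 0], 0]])

```text
t: 4.5
tool_pos: [0.4916, -0.2395, 0.1579]
orientation: [3.122, 0.293, 0.013]
force: [0.2, 0.3, -0.4]
opening: 0.0215
```

```bash
python3 - <<'E'
from plant import robot, optics
from h import *
np.set_printoptions(precision=4,suppress=True)
c=optics.read_camera("wrist");cv2.imwrite('pics/w3.png',c['color'][:,:,::-1])
s=robot.read_state();delta(s,.47,.0,.17,.187)
E
```

```text
now 4.55 [ 0.4904 -0.2389  0.1547] psi 0.18684024027009358 zaxis [ 0.0058 -0.0036 -1.    ] open 0.021369351946859315 F [-0.0972  0.2535 -1.019 ]
turn -0.00015975972990656118 shift before turn mm [  24.4457 -238.4034  -16.2506] after turn [  24.4068 -238.4722  -15.2706]
```

View pics/w3.png

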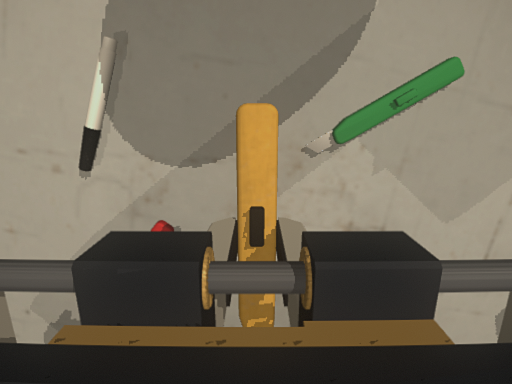

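The cutter is held straight and level. Next I'll carry it towards the tray and then turn it.

>>> send_rows(targets=[[-1, [2, -25, -2], 0], [-1, [4, -40, -3], 0], [-1, [4, -45, -3], 0], [-1, [4, -45, -3], 0], [-1, [4, -45, -3], 0], [-1, [4, -40, -2], 0], [-1, [2, -25, 0], 0], [-1, [0, 0, 0], -0.06], [-1, [0, 0, 0], -0.11], [-1, [0, 0, 0], -0.13], [-1, [0, 0, 0], -0.13], [-1, [0, 0, 0], -0.13]])

```text
t: 5.75
tool_pos: [0.4616, 0.0274, 0.1651]
orientation: [-2.921, -1.154, 0.004]
force: [-0.7, 0.5, -1.3]
opening: 0.0219
```

>>> send_rows(targets=[[-1, [0, 0, 0], -0.13], [-1, [0, 0, 0], -0.13], [-1, [0, 0, 0], -0.13], [-1, [0, 0, 0], -0.13], [-1, [0, 0, 0], -0.13], [-1, [0, 0, 0], -0.13], [-1, [0, 0, 0], -0.13], [-1, [0, 0, 0], -0.13], [-1, [0, 0, 0], -0.13], [-1, [0, 0, 0], -0.13], [-1, [0, 0, 0], -0.13], [-1, [0, 0, 0], -0.13]])

```text
t: 6.95
tool_pos: [0.4616, 0.0273, 0.1651]
orientation: [-1.265, -2.873, 0.002]
force: [-0.6, 0.9, -1.1]
opening: 0.0213
```

>>> send_rows(targets=[[-1, [0, 0, 0], -0.13], [-1, [0, 0, 0], -0.13], [-1, [0, 0, 0], -0.13], [-1, [0, 0, 0], -0.13], [-1, [0, 0, 0], -0.13], [-1, [0, 0, 0], -0.1], [-1, [0, 0, 0], 0]])

```text
t: 7.65
tool_pos: [0.4617, 0.0273, 0.1652]
orientation: [-0.131, -3.136, -0.0]
force: [0.4, 0.8, -1.1]
opening: 0.0215
```

```bash
python3 - <<'E'
from plant import robot, optics
from h import *
np.set_printoptions(precision=4,suppress=True)
c=optics.read_camera("wrist");cv2.imwrite('pics/w4.png',c['color'][:,:,::-1])
c=optics.read_camera("top");cv2.imwrite('pics/t4.png',c['color'][:,:,::-1])
s=robot.read_state();print(s['q']);delta(s,.582,.163,.15,np.pi-.087)
E
```

```text
[-0.0519 -0.217   1.9225  0.      1.4377 -1.5348]
now 7.75 [0.462  0.0273 0.1657] psi 3.0537313664469123 zaxis [-0.0017  0.0001 -1.    ] open 0.021409225983936884 F [-0.0135 -1.277  -1.549 ]
turn -0.0008612871428805846 shift before turn mm [-107.6181  145.7212   15.5036] after turn [-107.717   145.6276   15.6953]
```

View pics/w4.png

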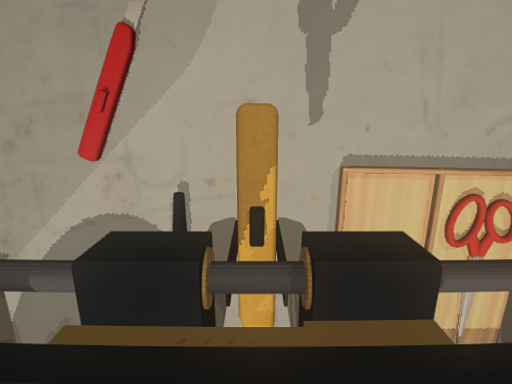

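View pics/t4.png

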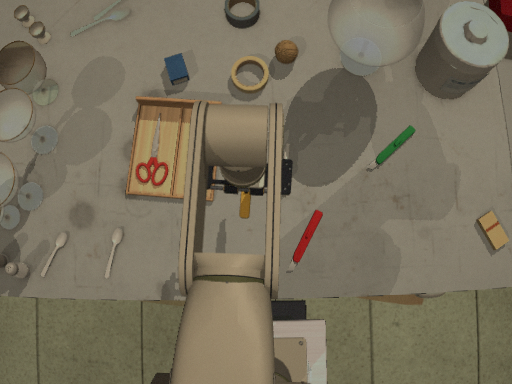

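The cutter now has its butt towards the robot and its blade towards the guard board. The tray's lip corner shows at (343,168) and the divider meets the lip at (438,175). I'll cross-check the tray position from this view.

```bash
python3 - <<'E'
from plant import robot, optics
from h import *
np.set_printoptions(precision=4,suppress=True)
a=cv2.imread('pics/w4.png');cv2.imwrite('pics/w4c.png',cv2.resize(a[150:280,320:512],None,fx=4,fy=4,interpolation=cv2.INTER_CUBIC))
c=optics.read_camera("wrist")
P=onz(c,[[343,168],[439,174],[336,230]],0.014);print(P)
t=P[1]-P[0];print(np.arctan2(-t[0],t[1]),np.linalg.norm(t))
# model: lane centre, project inner corners in top and wrist
ct=optics.read_camera("top")
E
```

```text
[[0.4566 0.12   0.014 ]
 [0.4719 0.2233 0.014 ]
 [0.5258 0.1109 0.014 ]]
-0.14660792888221438 0.10445446975768273
```

View pics/w4c.png

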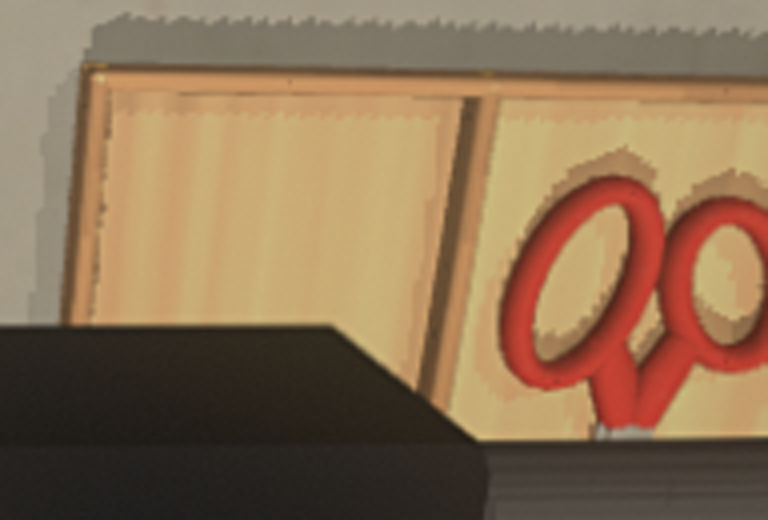

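>>> send_rows(targets=[[-1, [-10, 14, 0], 0], [-1, [-20, 28, 0], 0], [-1, [-22, 31, 0], 0], [-1, [-22, 31, 0], 0], [-1, [-20, 28, 0], 0], [-1, [-11, 14, 0], 0], [-1, [0, 0, 20], 0], [-1, [0, 0, 30], 0], [-1, [0, 0, 30], 0], [-1, [0, 0, 20], 0], [-1, [0, 0, 0], 0]])

```text
t: 8.95
tool_pos: [0.5765, 0.1632, 0.0623]
orientation: [-0.135, -3.132, 0.003]
force: [-0.8, -0.5, -1.9]
opening: 0.0214
```

```bash
python3 - <<'E'
from plant import robot, optics
from h import *
np.set_printoptions(precision=4,suppress=True)
c=optics.read_camera("wrist");cv2.imwrite('pics/w5.png',c['color'][:,:,::-1])
c=optics.read_camera("scene");cv2.imwrite('pics/s5.png',cv2.resize(c['color'][140:290,80:280,::-1],None,fx=4,fy=4))
s=robot.read_state();delta(s,.579,.164,.011,np.pi-.087)
E
```

```text
now 9.05 [0.5795 0.1638 0.0667] psi 3.05588012602581 zaxis [-0.0008 -0.0002 -1.    ] open 0.021564433840701395 F [ 0.6761  0.9307 -0.4382]
turn 0.001287472436017012 shift before turn mm [ 0.4771  0.1765 55.6662] after turn [ 0.5228  0.1622 55.6658]
```

View pics/w5.png

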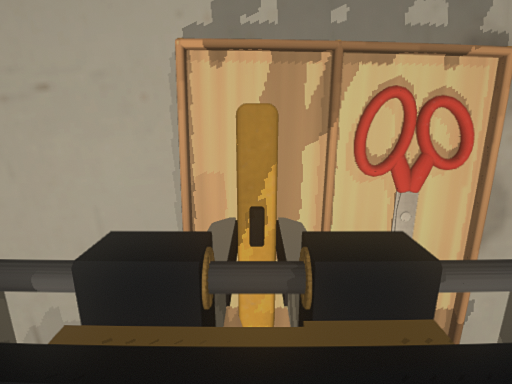

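View pics/s5.png

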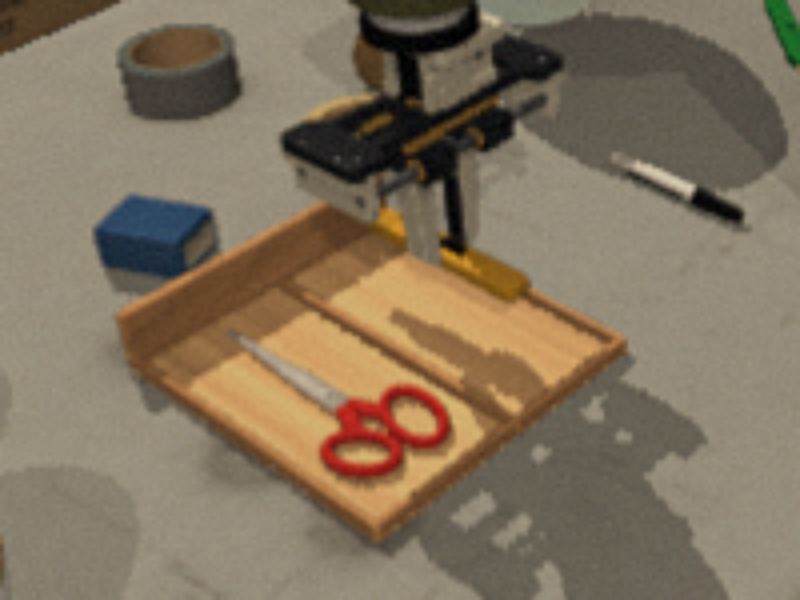

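The cutter is centred and parallel in the lane: the walls are at columns 188 and 328, the handle at 257. Lowering.

>>> send_rows(targets=[[-1, [0, 0, 20], 0], [-1, [0, 0, 15], 0], [-1, [0, 0, 10], 0], [-1, [0, 0, 5], 0], [-1, [0, 0, 0], 0], [-1, [0, 0, 0], 0]])

```text
t: 9.65
tool_pos: [0.5801, 0.1639, 0.0172]
orientation: [0.133, 3.138, 0.0]
force: [-0.3, -0.2, -0.8]
opening: 0.0215
```

>>> send_rows(targets=[[-1, [0, 0, 2], 0], [-1, [0, 0, 0], 0], [-1, [0, 0, 0], 0]])

```text
t: 9.95
tool_pos: [0.5799, 0.1639, 0.0149]
orientation: [0.133, 3.138, 0.0]
force: [-0.2, -0.7, -0.4]
opening: 0.0216
```

>>> send_rows(targets=[[-1, [0, 0, 1.5], 0], [-1, [0, 0, 1], 0], [-1, [0, 0, 0], 0], [-1, [0, 0, 0], 0]])

```text
t: 10.35
tool_pos: [0.5796, 0.1638, 0.0121]
orientation: [-0.133, -3.139, 0.0]
force: [1.1, 0.6, -1.5]
opening: 0.0218
```

>>> send_rows(targets=[[-1, [0, 0, 1], 0], [-1, [0, 0, 0], 0], [-1, [0, 0, 0], 0]])

```text
t: 10.65
tool_pos: [0.5797, 0.1638, 0.0111]
orientation: [-0.133, -3.139, 0.0]
force: [0.4, -0.2, 0.4]
opening: 0.0217
```

>>> send_rows(targets=[[-1, [0, 0, 0.7], 0], [-1, [0, 0, 0], 0], [-0.4, [0, 0, 0], 0], [-0.2, [0, 0, 0], 0], [-0.1, [0, 0, 0], 0], [-0.1, [0, 0, 0], 0], [-0.1, [0, 0, 0], 0]])

```text
t: 11.35
tool_pos: [0.5797, 0.1638, 0.0104]
orientation: [-0.133, -3.139, -0.0]
force: [0.3, -0.1, 0.2]
opening: 0.0417
```

>>> send_rows(targets=[[-0.1, [0, 0, -10], 0], [-0.1, [0, 0, -25], 0], [-0.1, [0, 0, -40], 0], [-0.1, [0, 0, -45], 0], [-0.1, [0, 0, -40], 0], [-0.1, [0, 0, -20], 0], [-0.1, [0, 0, 0], 0]])

```text
t: 12.05
tool_pos: [0.5823, 0.1643, 0.1963]
orientation: [0.133, 3.13, 0.003]
force: [0.4, 0.2, 0.9]
opening: 0.0415
```

```bash
python3 - <<'E'
from plant import robot, optics
from h import *
c=optics.read_camera("wrist");cv2.imwrite('pics/w6.png',c['color'][:,:,::-1])
c=optics.read_camera("scene");cv2.imwrite('pics/s6.png',cv2.resize(c['color'][140:290,80:280,::-1],None,fx=4,fy=4))
E
```

```text
(no output)
```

View pics/w6.png

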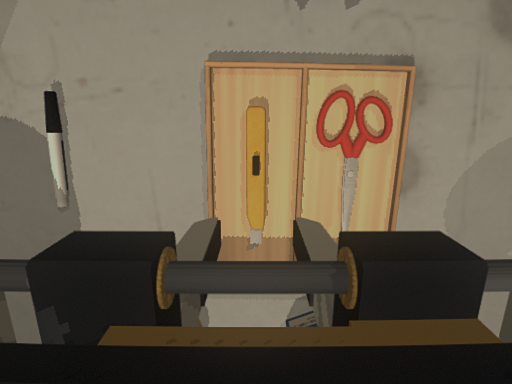

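View pics/s6.png

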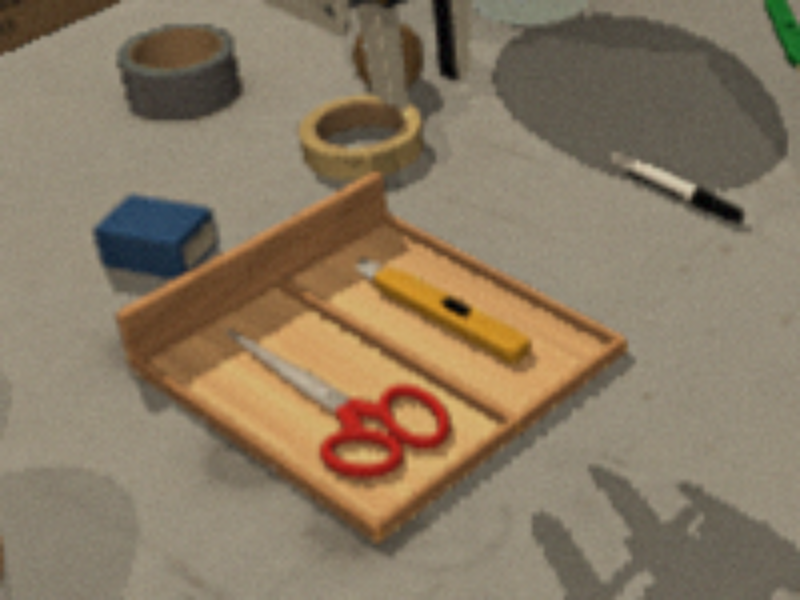

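Both views show the cutter lying flat and straight in the middle of the compartment. The blade is at the guard board (wrist view 256,240) and the butt is at the lip (256,108). The scissors and marker haven't moved, and the gripper is clear.

```bash
python3 - <<'E'
from plant import robot, ticket
print(robot.read_state()['t'],ticket.close_job())
E
```

```text
the job is handed in; nothing more can be done
12.15 None
```

The yellow box cutter is in the empty compartment of the tray, and I handed the job in at 12.15 s. I gripped it at mid-handle, turned it about 164° to match the tray's direction, lowered it to the floor in small steps, and let go with the fingers only partly open.

- **Cutter:** In the last wrist and scene pictures it lies flat, straight and centred, with the blade towards the guard board and the handle towards the lip, the same way round as the scissors.
- **Other items:** I did not touch the scissors or the marker, and they look to be where they were; I judged this by eye and did not re-measure.
- **Forces:** The readings I took stayed within about 2 N. They showed no clear contact as the cutter touched the floor, so I judged touchdown by height and checked it in the pictures.
- **Tray position:** Two camera views agreed on the tray's near corner to within about 2 mm. A first rough reading from the scene camera was 1 to 2 cm off, and I did not use it.

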